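Hang a rinse basket on the free hook of a rotary drip rack

ROBOT

A 6-joint arm with a two-finger parallel gripper is mounted at the origin on a cart in front of the work surface, level with it; the furniture and walls round the work are solid. World frame = base frame: x ahead of the robot, y to its left, z up, the work surface at z = 0. Lengths are in mm, angles in rad, forces in N, time in s.
With the tool pointing down it reaches from about 350 to 975 mm from the base axis. Payload 17.4 kg.
Tool frame: the origin (TCP) lies midway between the tips of the shut fingers; the grasp point (between the pads) lies 19 mm behind it (manip.grip_depth is the distance from the TCP to the grasp point, in mm); z points along the fingers, y is the line along which they close (so a half turn about z gives the same grasp; the last joint's range is limited). The gripper opens to 85 mm and grips with 20 to 120 N. Pads are 22 mm wide; open, the fingers measure 114 mm over their backs; the gripper's body (76 mm by 85 mm) begins 54 mm behind the grasp point. The pads swing forward as they close: fully open they stand 13 mm farther back than shut.
Start: joints at [-1.303, 0.116, 1.442, -0, 1.584, -0.038], TCP at [203.203, -643.693, 231.303] pointing down, gripper open.
Joint ranges: [-2.83, 2.83], [-0.83, 2.19], [0.07, 2.5], [-1.14, 4.28], [0.01, 3], [-2.97, 2.97]. Speed limits (rad/s): [1.89, 1.89, 2.22, 3.14, 3.14, 3.14].

INTERFACE

Orientations are given as a unit quaternion [w, x, y, z].
In Python, from bench import telemetry, optics, manip, models gives the robot as it stands.
- The arm moves only by the tool arm_command, never from a script. Its argument "rows" is a list of rows, each a list of 4 numbers: the shift along the tool's x, y, z in m, then the turn about the tool's z in degrees. A call has 1 to 20 rows; each row is the pose to reach, as a shift and turn from the pose commanded when the call began, along the tool's axes at that moment; what a row does not reach only later rows make up. A row lasts 1/12 s, in which the tool goes at most 41.7 mm and 7.16 degrees, less where a joint would pass 70% of its speed; a pose out of reach is approached as far as the arm can. A call with a gripper value outside its range is refused whole. "grip" is the opening, from -1 (shut) to 1 (fully open), set as the call begins (left out, the last holds). The fingers move at their own pace and stop on an object; "squeeze" is the grip in N (left out, the last holds). Time passes only in rows, so rows that repeat a pose let the fingers close. It gives the time, the measured TCP pose, the force, the opening and the grip force at its end, in the units of the state.
- telemetry.read_state(): the state, without advancing time (a new reading comes with each control period).
- optics.capture(name): name is "side" or "top"; returns a dict with "img" (420x560x3 uint8, red, green, blue), "camera_matrix" (3x3 intrinsics, pixels), "rvec" (rotation vector, rad) and "tvec" (3), from world to camera coordinates, as OpenCV has them. Camera axes: x right, y down, z forward; pixel columns grow to the right and rows downward; lengths in mm; the calibration is good to about 2 mm. A picture is of the moment at which its call begins. There is no depth.
- manip.sign_off(): hands the job in; it is judged then, once.
Trained networks look in a picture, given as the dict that the camera call returned (one of the last four; its "shot" number tells which), for a name from the list of things; names that differ only in an ending like _2 or _b are one class to them, and where a whole thing is asked for, a point or a joint stands for the part that bears it (a point fixed in the world has none). Each returns a list of dicts, best first, with "score" (0 to 1); they miss things now and then, are a little off and sometimes report something else, mostly with a low value. They report only what shows in the picture. A call takes as long as a camera call. They do not tell look-alikes from the thing itself.
- models.cut_out(picture, thing): "region" (420x560 bool, what is visible of it).
- models.place_of(picture, thing): "at" ([x, y, z] in mm, in world coordinates, good to about 4 mm: a listed point, or the origin of a listed thing).
The state is a dict: "clock": time; "joint_positions": joint angles; "joint_velocities": joint speeds; "effort": joint torques, N m; "tool_pos": TCP position; "eef_rot": TCP orientation; "wrist_force": force on the tool from outside, world axes, zero at the start; "wrist_torque": the same for the moment, N m; "finger_gap": finger opening in mm; "grasp_force": force on a finger pad.
Only numpy, scipy, OpenCV 4.12 (cv2) and the standard library are available. Lean on these libraries where they do the work, as an engineer would, in place of code of your own. Each camera call takes 0.05 s, during which the arm holds its last target. There are 200 camera calls.

TASK

Turn the rotary drip rack so that its one empty hook faces the opening of the clear splash guard, then hang the loose rinse basket on that hook: press its bar down through the hook's spring gate until it lies in the hook and the gate snaps shut above it. Keep the basket upright so that the small parts stay in it, leave it hanging still with the hook facing the opening, and do not disturb the bottle, the timer or the dish.

Things in the scene. Friction and masses are not known exactly. Their poses are not given: they have to be found in the camera images.
- rack: rotary drip rack, fixed: round grey tray 180 mm across, rim 13 mm high, steel post in its centre, clear splash guard (radius 86 mm, 11 to 161 mm high) bent 216 degrees round the back, open over the other 144. Origin: centre of the tray's underside, on the post's axis, at worktop height; z up; the opening looks along the body's -x.
- carousel (a joint): turning head on the post, four hooks 90 degrees apart (rad, + is counter-clockwise from above). 0, or any whole turn: the empty hook points out of the opening along the rack's -x; it starts 1.5 to 3.14 rad away. No end stops; stays where left; friction 0.12 N m. The other hooks carry like baskets that stay on, reaching 82 mm from the axis and 226 mm high.
- knob_grip (a point): point on the head's axis in the black wing knob on top, 241 mm above the worktop, turning with the head. The wing is a bar 48 mm long, 14 mm thick, 26 mm high (226 to 252 mm above the worktop), its length along this point's x; -x points towards the empty hook. Grip it across its thickness.
- hook_seat (a point): where the middle of the basket's bar lies when hung: in the empty hook, 62 mm from the axis, 150 mm above the worktop. Its -x points outward, y along the hung bar. Hook of 6 mm rod: arm 185 mm high from the hub, shank down at 49 mm from the axis, lowest underside 141 mm high, nose up at 75 mm; 20 mm clear between shank and nose.
- hook_tip (a point): top of the empty hook's flared nose, 79 mm from the axis (rod out to 82 mm), 185 mm above the worktop. As the cup is below the bar, a basket cannot come down from straight above: bring it in from outside, with this nose in the opening between cup and bar, until the bar is over the seat, then lower it.
- gate (a joint): spring gate of the empty hook (rad): wire flap 22 mm long, 11 mm wide, hinged on the shank 177 mm above the worktop; 0 = level, shut across the mouth; pressed down it swings into the hook (to 1.5) and springs back. A bar in mid-mouth needs about 2 to 5 N, more than the basket's weight, and slips past the flap's end only some 5 mm above the seat.
- basket: loose rinse basket with small brass parts, 191 mm high, about 120 g, upright on the worktop: wire cup 40 mm across, 40 mm high; bail of 6 mm rod in the body's y-z plane, sides at y = +-17 mm; level cross bar along y between them; above it a yoke and a black grip. Origin: centre of the cup's underside; z up. The same after half a turn.
- basket_bar (a point): middle of the basket's cross bar (6 mm thick, along the basket's y), 115 mm above the cup's underside. Between the bar's underside and the cup's rim an opening 72 mm high and 28 mm wide. Above the bar, inside the yoke, the shut gate finds room.
- basket_grip (a point): middle of the basket's grip, a block 14 mm (x) by 16 mm (y), 36 mm high, 173 mm above the cup's underside and 58 mm straight above the bar. When hung, the hook's arm is close behind the grip's inner side, so grip it across y, along the bar.
- bottle: brown bottle with a white cap, 56 mm across, 118 mm high, left of the rack; origin: centre of its underside. Bystander.
- timer: flat white timer, 62 x 62 x 19 mm, left of the rack; origin: centre of its underside. Bystander.
- petri: flat clear round dish, 65 mm across, 15 mm high, right of the rack; origin: centre of its underside. Bystander.
Mind the look-alikes: they are no part of the job. What is shaped like the basket but red is not meant.

How it is judged:
By the outcome, as a careful person would: the job done as asked, in the order asked, and still so for the second after the job is handed in, with the robot touching nothing.
It also fails if it takes over 61 s, if anything falls off the work surface, if the arm or the gripper's body presses on something with over 40 N, if the wrist force passes 120 N, or if a joint passes its speed limit or range.

## Working session

There is one attempt and no reset: what is moved stays moved. The work goes in short steps, Python scripts to look and compute and a tool call to move; the robot and the scene stay as the last step left them, time stands still between calls to the robot, and variables do not carry over. Pictures are saved under pics/ and viewed, at most 10 in all, crops included, and the job is handed in when it is done.

Besides the shell and the picture viewer there is one more tool, called after "Emit:" in YAML: its name, and indented under it one key for each argument. arm_command: Moves the arm, as the interface text tells. Its arguments: {"type":"object","properties":{"rows":{"type":"array","items":{"type":"array","items":{"type":"number"}}},"grip":{"type":"number"},"squeeze":{"type":"number"}},"required":["rows"]}

```bash
mkdir -p pics
cat > h.py <<'E'
import numpy as np, cv2
from bench import telemetry, optics, manip, models
def cap(n,save=None):
    p=optics.capture(n)
    if save: cv2.imwrite('pics/'+save,cv2.cvtColor(p['img'],cv2.COLOR_RGB2BGR))
    return p
def look(p,things):
    for t in things:
        for d in models.place_of(p,t)[:3]: print(t,round(d['score'],2),np.round(d['at'],1))
def proj(p,X):
    return cv2.projectPoints(np.array(X,float).reshape(-1,1,3),p['rvec'],p['tvec'],p['camera_matrix'],None)[0].reshape(-1,2)
def plane(p,uv,z):
    R=cv2.Rodrigues(p['rvec'])[0];t=np.ravel(p['tvec']);c=-R.T@t
    d=R.T@np.linalg.inv(p['camera_matrix'])@np.array([uv[0],uv[1],1.])
    return c+d*(z-c[2])/d[2]
def st():
    s=telemetry.read_state()
    for k in('clock','joint_positions','tool_pos','eef_rot','wrist_force','finger_gap','grasp_force'):print(k,np.round(s[k],3))
    return s
E
python3 - <<'E'
from h import *
st(); print(manip.grip_depth)
for n in('top','side'):
    p=cap(n,n+'1.png'); print(n, np.round(-cv2.Rodrigues(p['rvec'])[0].T@np.ravel(p['tvec'])))
    look(p,['rack','knob_grip','hook_seat','hook_tip','basket','basket_bar','basket_grip','bottle','timer','petri'])
E
```

```text
clock 0.0
joint_positions [-1.303  0.116  1.442  0.     1.584 -0.038]
tool_pos [ 203.14  -643.498  230.54 ]
eef_rot [-0.001  0.988  0.152 -0.   ]
wrist_force [ 1.119 -0.375  0.653]
finger_gap 85.327
grasp_force 0.0
18.700000000000003
top [ 341.  -43. 1232.]
rack 0.72 [474.  -44.6   2.7]
knob_grip 0.69 [470.3 -45.1 242.7]
knob_grip 0.43 [473.7 -44.9   4.3]
hook_seat 0.84 [507.7   5.2 151.2]
hook_tip 0.74 [519.5  14.4 186. ]
basket 0.75 [ 5.025e+02 -3.373e+02 -5.000e-01]
basket 0.68 [ 499.7 -343.2  113.1]
basket_bar 0.88 [ 426.2 -311.9  114. ]
basket_bar 0.63 [ 499.3 -343.1  115.4]
basket_grip 0.94 [ 505.1 -338.1  171.2]
basket_grip 0.66 [ 423.  -310.8  175.2]
basket_grip 0.2 [ 4.141e+02  1.447e+02 -4.000e-01]
bottle 0.88 [4.260e+02 2.339e+02 1.000e-01]
timer 0.83 [412.3 142.7  -1. ]
petri 0.9 [ 505.1 -214.3   -2.8]
side [ 50. 937. 730.]
rack 0.73 [469.7 -45.7   2.4]
knob_grip 0.9 [473.2 -38.2 245.4]
hook_seat 0.85 [509.7   4.7 148.7]
hook_seat 0.48 [472.3 -43.1 242.7]
hook_tip 0.61 [510.1  20.4 181.5]
basket 0.97 [ 420.  -315.     3.6]
basket 0.59 [ 5.042e+02 -3.399e+02 -5.000e-01]
basket_bar 0.87 [ 500.1 -344.7  115.2]
basket_bar 0.71 [ 425.9 -316.4  111.2]
basket_bar 0.56 [470.1 -42.5 244.6]
basket_grip 0.94 [ 501.  -338.9  166.6]
basket_grip 0.67 [ 424.7 -310.4  174.4]
bottle 0.89 [422.5 236.2   0. ]
bottle 0.24 [ 503.7 -337.    -4.6]
timer 0.6 [416.4 143.4  -5.1]
petri 0.37 [ 5.088e+02 -2.177e+02  3.000e-01]
```

View pics/top1.png

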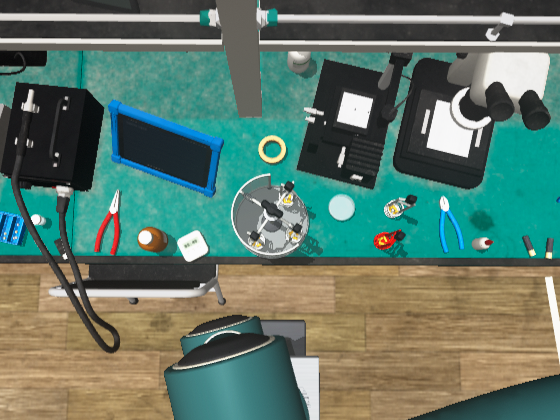

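View pics/side1.png

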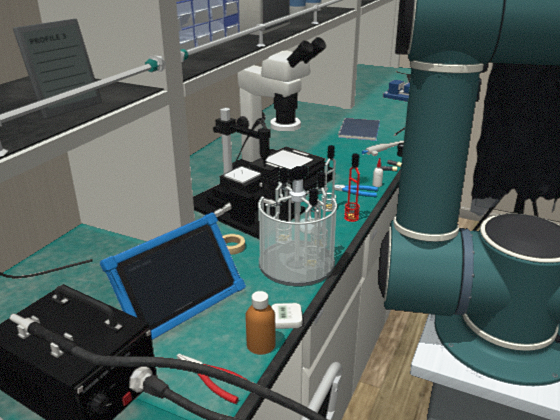

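The top view shows the wanted basket (steel) at about px (395,208), the red look-alike at (385,240), and the rack at (270,215). The side view shows the guard opening roughly towards the robot. I'll enlarge the rack and the basket.

Run:
```python
from h import *
p=cap('top')
im=cv2.cvtColor(p['img'],cv2.COLOR_RGB2BGR)
a=cv2.resize(im[165:265,222:322],None,fx=6,fy=6,interpolation=cv2.INTER_CUBIC)
b=cv2.resize(im[190:260,365:415],None,fx=4,fy=4,interpolation=cv2.INTER_CUBIC)
c=np.zeros((600,800,3),np.uint8);c[:,:600]=a;c[:280,600:]=b
cv2.imwrite('pics/crop1.png',c)
A=np.array([472.,-44.8])
for z in (0,11,161,185,241): print(z,np.round((proj(p,[[A[0],A[1],z]])[0]-[222,165])*6))
print(proj(p,[[502,-339,0],[502,-339,115],[502,-339,173]]))
```

```text
0 [292. 334.]
11 [292. 331.]
161 [293. 286.]
185 [293. 277.]
241 [293. 256.]
[[390.64172071 209.13441211]
 [402.85154705 202.50674314]
 [409.99581557 198.62873167]]
```

View pics/crop1.png

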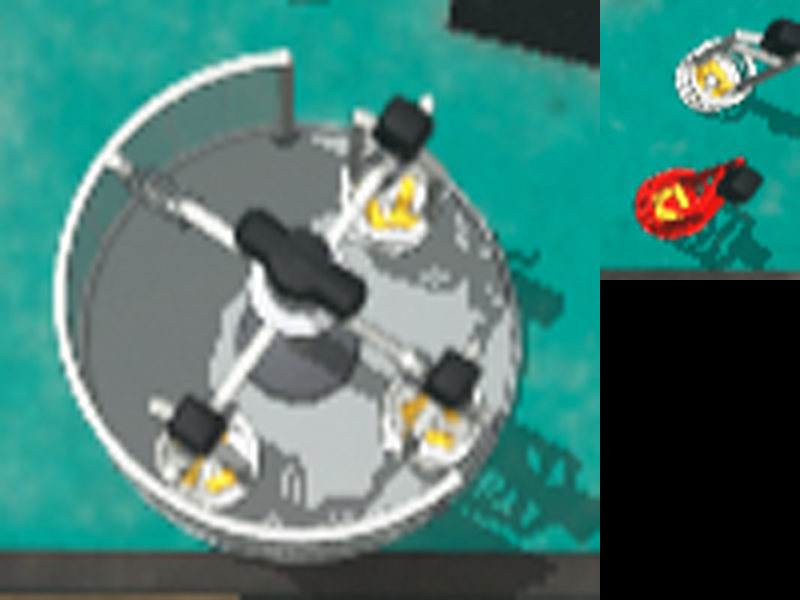

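Enlarged, the guard's ends are at crop px (290,55) and (460,478), so it opens to image-right (−y). The empty hook points up-left with its tip near (115,160), and the knob's bar lies along that line, from (255,225) to (350,300).

Run:
```python
from h import *
from scipy.optimize import least_squares
p=cap('top')
f=lambda u,v,z: plane(p,(222+(u+.5)/6-.5,165+(v+.5)/6-.5),z)[:2]
# guard top rim, circle r=86
pts=np.array([f(*q,161) for q in [(290,55),(200,90),(115,160),(65,260),(65,350),(110,445),(180,505),(290,535),(400,512),(460,478)]])
r=least_squares(lambda c:np.hypot(*(pts-c).T)-86,[472,-45]);C=r.x
print('C',C,np.round(r.fun,1))
a=[np.arctan2(*(pts[i]-C)[::-1]) for i in(0,-1)];print('end ang',np.degrees(a))
o=np.degrees(a[0]+np.radians(-72)); o2=np.degrees(a[1])+72;print('opening dir',o,o2)
k=np.array([f(255,225,252),f(350,300,252)]);print('knob',k,k.mean(0),np.degrees(np.arctan2(*(k[0]-k[1])[::-1])))
for q in [(400,125),(450,378),(197,422)]:
    g=f(*q,226);print('grips',g,np.degrees(np.arctan2(*(g-C)[::-1])),np.hypot(*(g-C)))
t=f(115,160,185);print('tip',t,np.degrees(np.arctan2(*(t-C)[::-1])),np.hypot(*(t-C)))
for th in ('basket','basket_grip','basket_bar','hook_tip','hook_seat','knob_grip'):look(p,[th])
g=lambda u,v,z: plane(p,(365+(u-600+.5)/4-.5,190+(v+.5)/4-.5),z)[:2]
print('grip top',g(785,38,190),'cup rim',g(715,75,40))
```

```text
C [469.42095102 -48.11564408] [ 1.  -3.  -2.7  0.1  1.   0.8  0.2 -1.1 -2.3 -1.3]
end ang [   3.75010652 -139.49735485]
opening dir -68.24989348445351 -67.49735484628619
knob [[481.50989229 -31.43156428]
 [457.09383002 -62.4423676 ]] [469.30186115 -46.93696594] 51.78520798799451
grips [519.43257075 -79.54827563] -32.14963134189966 59.06921731276277
grips [434.27684162 -96.24879238] -126.13481056804565 59.59788914698988
grips [419.17235328 -12.35724366] 144.56321117344996 61.67320954588278
tip [513.75241002  18.37346807] 56.30672044826593 79.9129544688761
basket 0.83 [ 424.  -315.3    0.7]
basket 0.81 [ 503.4 -337.7   -1.2]
basket_grip 0.74 [ 424.8 -309.8  171.7]
basket_grip 0.63 [ 504.6 -341.6  174.5]
basket_grip 0.61 [ 505.2 -214.8   -4.5]
basket_bar 0.94 [ 428.4 -314.9  115.3]
basket_bar 0.63 [ 500.4 -342.5  114. ]
hook_tip 0.61 [520.2  19.  187. ]
hook_seat 0.61 [506.8   0.9 146.8]
knob_grip 0.9 [470.1 -45.5 240.5]
grip top [ 498.37799079 -336.05433623] cup rim [ 498.62058582 -335.94109133]
```

```bash
cat >> h.py <<'E'
def rel(xyz,yaw):
    "tool-axis shift (m) and turn to put the TCP at xyz with closing-axis yaw (deg), tool down"
    from scipy.spatial.transform import Rotation as Ro
    s=telemetry.read_state();w,x,y,z=s['eef_rot'];R=Ro.from_quat([x,y,z,w]).as_matrix()
    c=np.degrees(np.arctan2(R[1,1],R[0,1]))
    print('yaw now',round(c,1),'rel',np.round(R.T@(np.array(xyz)-s['tool_pos'])/1000,4),'turn',round(-(yaw-c),1))
E
python3 -c "
from h import *
rel([471,-45.5,320],-35)"
```

```text
yaw now -72.5 rel [ 0.4355 -0.4898 -0.0887] turn -37.5
```

Emit:
arm_command:
  rows:
    - [0,0,-0.04,0]
    - [0.02,-0.02,-0.08,-4]
    - [0.04,-0.045,-0.089,-8]
    - [0.065,-0.075,-0.089,-12]
    - [0.09,-0.1,-0.089,-16]
    - [0.115,-0.13,-0.089,-20]
    - [0.14,-0.16,-0.089,-24]
    - [0.17,-0.19,-0.089,-28]
    - [0.2,-0.225,-0.089,-32]
    - [0.23,-0.26,-0.089,-36]
    - [0.26,-0.292,-0.089,-37.5]
    - [0.29,-0.326,-0.089,-37.5]
    - [0.32,-0.36,-0.089,-37.5]
    - [0.35,-0.394,-0.089,-37.5]
    - [0.38,-0.427,-0.089,-37.5]
    - [0.41,-0.461,-0.089,-37.5]
    - [0.4355,-0.49,-0.089,-37.5]
    - [0.4355,-0.49,-0.089,-37.5]
  grip: 0

```text
clock: 3.0
tool_pos: [471.6, -42.1, 320.5]
eef_rot: [-0.0, 0.887, 0.463, 0.0]
wrist_force: [-0.2, -0.9, 0.2]
finger_gap: 42.6
grasp_force: 0.0
```

```bash
python3 -c "
from h import *
st()
rel([471,-45.5,224],-35)
for n in('side','top'):
  p=cap(n,n+'2.png'); look(p,['knob_grip','basket','basket_grip','basket_bar'])
p=optics.capture('side');im=cv2.cvtColor(p['img'],cv2.COLOR_RGB2BGR)
a=cv2.resize(im[140:240,240:380],None,fx=5,fy=5,interpolation=cv2.INTER_CUBIC);cv2.imwrite('pics/crop2.png',a)"
```

```text
clock 3.0
joint_positions [-1.430e-01 -3.370e-01  1.715e+00  1.000e-03  1.762e+00  4.660e-01]
tool_pos [471.634 -42.087 320.497]
eef_rot [-0.     0.887  0.463  0.   ]
wrist_force [-0.24  -0.887  0.161]
finger_gap 42.61
grasp_force 0.0
yaw now -34.9 rel [-0.0032  0.0014  0.0965] turn 0.1
knob_grip 0.82 [473.9 -41.5 244.4]
knob_grip 0.28 [512.2  23.6 184. ]
basket 0.78 [ 501.9 -337.5   -2.4]
basket 0.56 [ 421.4 -317.6    2.6]
basket_grip 0.93 [ 500.7 -340.1  169. ]
basket_grip 0.69 [ 421.1 -313.8  174.1]
basket_bar 0.84 [ 425.1 -311.9  111.9]
basket_bar 0.78 [ 504.  -344.4  112.9]
knob_grip 0.86 [472.3 -46.  239.2]
knob_grip 0.56 [ 4.095e+02  1.441e+02 -4.000e-01]
basket 0.86 [ 500.8 -340.    -2.1]
basket 0.74 [ 423.  -313.4   -1.7]
basket_grip 0.97 [ 505.6 -339.3  174.9]
basket_grip 0.68 [ 424.6 -312.8  172.1]
basket_bar 0.81 [ 503.1 -343.4  110.7]
basket_bar 0.69 [ 425.3 -313.4  110.4]
basket_bar 0.49 [ 507.6 -339.   174.2]
```

View pics/crop2.png

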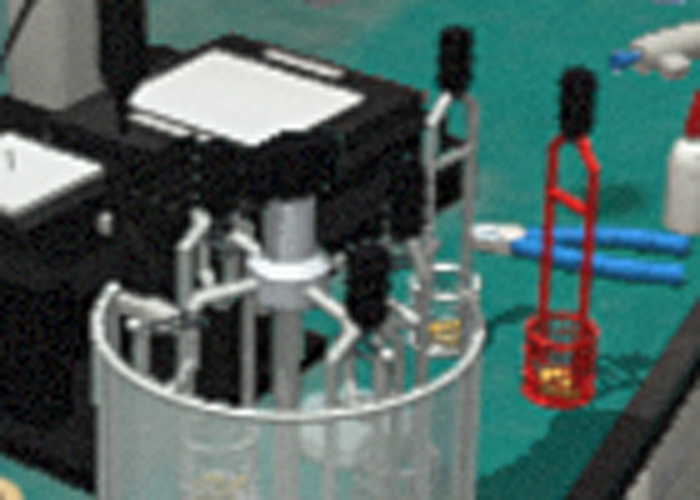

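```bash
python3 -c "
from h import *
st()
rel([471.5,-44.8,224],-35)
p=cap('side')
f=lambda u,v,z: plane(p,(240+(u+.5)/5-.5,140+(v+.5)/5-.5),z)[:2]
a=f(435,165,115);b=f(472,150,115);print(a,b,np.hypot(*(a-b)),np.degrees(np.arctan2(*(a-b)[::-1])))
print('rodtop',f(428,140,150),f(474,120,150))
"
```

```text
clock 3.55
joint_positions [-0.151 -0.337  1.716 -0.     1.763  0.46 ]
tool_pos [470.799 -46.017 320.407]
eef_rot [0.    0.887 0.461 0.   ]
wrist_force [ 0.198 -0.124  0.258]
finger_gap 42.864
grasp_force 0.0
yaw now -35.1 rel [ 0.0014 -0.0001  0.0964] turn -0.1
[ 506.97384901 -324.49512565] [ 495.61754505 -351.72928102] 29.507030660593987 67.36447084763175
rodtop [ 495.5063542  -280.45152769] [ 482.72022118 -315.23040653]
```

Emit:
arm_command:
  rows:
    - [0.001,0,0.02,0]
    - [0.001,0,0.045,0]
    - [0.001,0,0.065,0]
    - [0.001,0,0.08,0]
    - [0.001,0,0.09,0]
    - [0.001,0,0.096,0]
    - [0.001,0,0.096,0]
    - [0.001,0,0.096,0]

```text
clock: 4.27
tool_pos: [471.8, -44.6, 225.0]
eef_rot: [0.0, 0.887, 0.462, 0.0]
wrist_force: [-0.2, 0.0, 1.3]
finger_gap: 42.9
grasp_force: 0.0
```

Emit:
arm_command:
  rows:
    - [0,0,0,0]
    - [0,0,0,0]
    - [0,0,0,0]
    - [0,0,0,0]
    - [0,0,0,0]
    - [0,0,0,0]
    - [0,0,0,0]
  grip: -1
  squeeze: 30

```text
clock: 4.85
tool_pos: [472.1, -44.7, 225.7]
eef_rot: [0.001, 0.887, 0.462, 0.001]
wrist_force: [1.8, -1.3, 5.8]
finger_gap: 13.7
grasp_force: 49.0
```

Emit:
arm_command:
  rows:
    - [0,0,0,2]
    - [0,0,0,6]
    - [0,0,0,11]
    - [0,0,0,17]
    - [0,0,0,23]
    - [0,0,0,29]
    - [0,0,0,35]
    - [0,0,0,41]
    - [0,0,0,47]
    - [0,0,0,53]
    - [0,0,0,59]
    - [0,0,0,65]
    - [0,0,0,71]
    - [0,0,0,77]
    - [0,0,0,83]
    - [0,0,0,89]
    - [0,0,0,95]
    - [0,0,0,101]
    - [0,0,0,107]
    - [0,0,0,112]

```text
clock: 6.52
tool_pos: [472.1, -46.0, 225.7]
eef_rot: [0.001, 0.877, -0.48, 0.002]
wrist_force: [1.1, -14.8, 5.0]
finger_gap: 13.4
grasp_force: 48.5
```

Emit:
arm_command:
  rows:
    - [0,0,0,4]
    - [0,0,0,7]
    - [0,0,0,9]
    - [0,0,0,10.5]
    - [0,0,0,11]
    - [0,0,0,11]
    - [0,0,0,11]
    - [0,0,0,11]

```text
clock: 7.18
tool_pos: [472.0, -46.0, 225.7]
eef_rot: [0.001, 0.829, -0.56, 0.002]
wrist_force: [0.1, -14.0, 6.2]
finger_gap: 13.7
grasp_force: 48.5
```

```bash
python3 -c "
from h import *
st()
p=cap('top')
look(p,['hook_tip','hook_seat','knob_grip','rack'])
im=cv2.cvtColor(p['img'],cv2.COLOR_RGB2BGR)
a=cv2.resize(im[165:265,222:342],None,fx=6,fy=6,interpolation=cv2.INTER_CUBIC);cv2.imwrite('pics/crop3.png',a)
p=cap('side');look(p,['hook_tip','hook_seat','knob_grip','rack'])"
```

```text
clock 7.183
joint_positions [-0.149 -0.333  1.864 -0.003  1.608  2.609]
tool_pos [471.954 -45.987 225.735]
eef_rot [ 0.001  0.829 -0.56   0.002]
wrist_force [  0.116 -13.987   6.166]
finger_gap 13.695
grasp_force 48.517
rack 0.74 [473.3 -42.4   4. ]
hook_seat 0.47 [423.  234.7   2. ]
knob_grip 0.88 [471.6 -42.5 243.9]
rack 0.9 [ 4.70e+02 -4.47e+01  3.00e-01]
```

View pics/crop3.png

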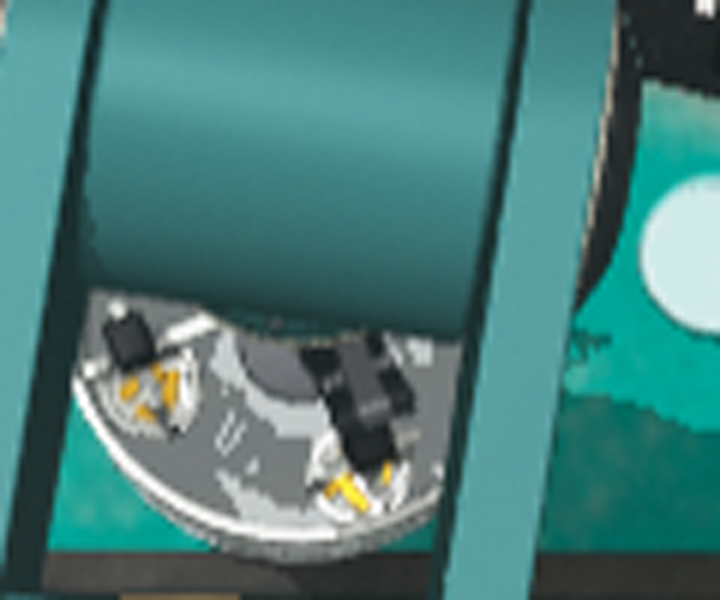

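The top view, mostly hidden by the forearm, shows two loaded hooks turned as expected. I'll release, lift and go to the basket, then check the rack in clear view.

Emit:
arm_command:
  rows:
    - [0,0,0,0]
    - [0,0,0,0]
    - [0,0,0,0]
    - [0,0,0,0]
    - [0,0,-0.02,0]
    - [0,0,-0.05,0]
    - [0,0,-0.08,0]
    - [0,0,-0.1,0]
    - [0,0,-0.1,0]
    - [0,0,-0.1,0]
  grip: 0

```text
clock: 8.52
tool_pos: [471.8, -44.4, 325.1]
eef_rot: [-0.0, 0.829, -0.559, 0.001]
wrist_force: [-0.4, 0.0, -1.0]
finger_gap: 42.8
grasp_force: 0.0
```

```bash
python3 -c "
from h import *
st()
rel([502,-339,300],-113)"
```

```text
clock 8.517
joint_positions [-0.148 -0.336  1.707  0.     1.769  2.609]
tool_pos [471.804 -44.434 325.097]
eef_rot [-0.     0.829 -0.559  0.001]
wrist_force [-0.412  0.007 -1.005]
finger_gap 42.791
grasp_force 0.0
yaw now -158.0 rel [0.2844 0.0825 0.0252] turn -45.0
```

Emit:
arm_command:
  rows:
    - [0.02,0.006,0,-4]
    - [0.055,0.016,0,-9]
    - [0.09,0.026,0,-14]
    - [0.125,0.036,0,-19]
    - [0.16,0.046,0.005,-24]
    - [0.195,0.057,0.01,-29]
    - [0.23,0.067,0.015,-34]
    - [0.26,0.076,0.02,-39]
    - [0.278,0.081,0.024,-43]
    - [0.2844,0.0825,0.025,-45]
    - [0.2844,0.0825,0.025,-45]
    - [0.2844,0.0825,0.025,-45]
    - [0.2844,0.0825,0.025,-45]

```text
clock: 9.6
tool_pos: [501.7, -338.4, 298.9]
eef_rot: [-0.0, 0.98, -0.2, -0.0]
wrist_force: [-0.5, -0.2, 0.5]
finger_gap: 42.9
grasp_force: 0.0
```

```bash
python3 -c "
from h import *
st()
p=cap('top')
look(p,['hook_tip','hook_seat','knob_grip','basket','basket_grip'])
im=cv2.cvtColor(p['img'],cv2.COLOR_RGB2BGR)
a=cv2.resize(im[165:265,222:342],None,fx=6,fy=6,interpolation=cv2.INTER_CUBIC);cv2.imwrite('pics/crop4.png',a)
p=cap('side','side4.png');look(p,['hook_tip','hook_seat','knob_grip','basket','basket_grip'])"
```

```text
clock 9.6
joint_positions [-0.636 -0.045  1.499  0.     1.689  1.337]
tool_pos [ 501.655 -338.369  298.934]
eef_rot [-0.    0.98 -0.2  -0.  ]
wrist_force [-0.545 -0.244  0.542]
finger_gap 42.932
grasp_force 0.0
hook_tip 0.72 [ 503.5 -120.1  185.7]
hook_seat 0.84 [ 498.7 -103.7  150.8]
knob_grip 0.85 [474.6 -46.1 239.6]
basket 0.53 [ 500.9 -340.3    0.9]
basket 0.41 [ 422.7 -314.7   -4.7]
hook_tip 0.71 [472.5 -42.  246.8]
hook_seat 0.7 [ 501.1 -339.3   -2.3]
knob_grip 0.68 [470.6 -41.8 245. ]
basket 0.87 [ 420.6 -313.9    2.9]
basket 0.8 [ 504.8 -338.    -3.8]
basket_grip 0.66 [ 424.2 -313.   173.2]
basket_grip 0.63 [ 502.2 -341.4  167.7]
```

View pics/crop4.png

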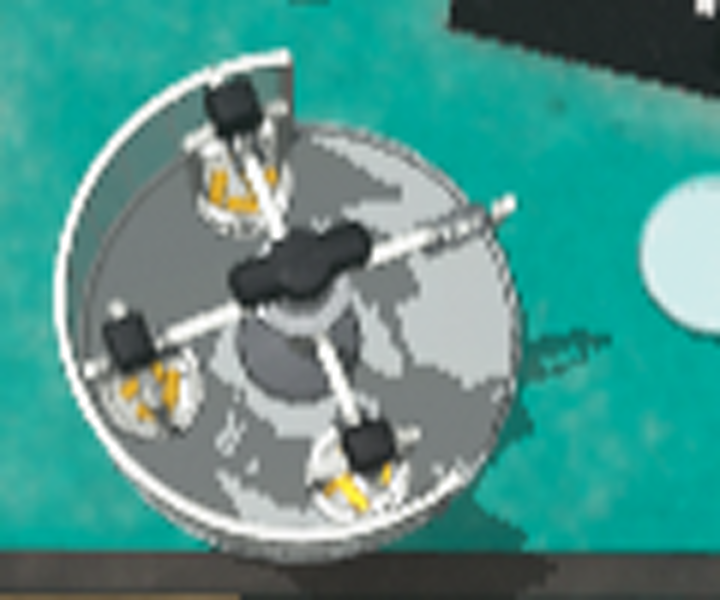

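The crop shows the empty hook at right, its tip at (508,205), pointing out of the opening between the guard ends at (290,55) and (460,478). Next I measure its angle.

Run:
```python
from h import *
p=cap('top')
f=lambda u,v,z: plane(p,(222+(u+.5)/6-.5,165+(v+.5)/6-.5),z)[:2]
A=lambda d:np.degrees(np.arctan2(d[1],d[0]))
C=np.array([471.,-45.5])
for n,q,z in [('tip',(508,205),185),('g1',(231,103),226),('g2',(127,337),226),('g3',(369,442),226)]:
    d=f(*q,z)-C;print(n,f(*q,z),np.hypot(*d),A(d))
d=f(350,240,252)-f(250,285,252);print('knob',A(d),(f(350,240,252)+f(250,285,252))/2)
e=[f(290,55,161),f(460,478,161)];print('chord normal',A(e[0]-e[1])-90-0,'mid',e, np.hypot(*(e[0]-e[1])), [np.hypot(*(x-C)) for x in e])
e2=[f(288,135,11),f(440,495,11)]
rel([502,-339.5,155],-113)
```

```text
tip [ 498.67148258 -118.66712644] 78.2249278655282 -69.28360440597277
g1 [526.59932583 -22.75801839] 60.07064808082884 22.246201247892902
g2 [447.36901854  11.19328432] 61.42110200835054 112.627424927947
g3 [412.84851355 -69.39060277] 62.86776819112256 -157.6654790126148
knob -65.26859233286532 [469.28612622 -46.16400488]
chord normal -68.12054244358518 mid [array([556.19829464, -42.42779447]), array([ 404.98965835, -103.15031129])] 162.94562202482336 [np.float64(85.25366770152439), np.float64(87.64087856867593)]
yaw now -113.0 rel [0.0004 0.0003 0.1443] turn 0.0
```

Emit:
arm_command:
  rows:
    - [0,0,0.025,0]
    - [0,0,0.055,0]
    - [0,0,0.085,0]
    - [0,0,0.11,0]
    - [0,0,0.128,0]
    - [0,0,0.138,0]
    - [0,0,0.1425,0]
    - [0,0,0.1425,0]
    - [0,0,0.1425,0]

```text
clock: 11.0
tool_pos: [502.0, -339.3, 158.0]
eef_rot: [0.0, 0.98, -0.199, 0.001]
wrist_force: [-0.2, 0.2, 0.3]
finger_gap: 42.8
grasp_force: 0.0
```

Emit:
arm_command:
  rows:
    - [0,0,0,0]
    - [0,0,0,0]
    - [0,0,0,0]
    - [0,0,0,0]
    - [0,0,0,0]
    - [0,0,0,0]
    - [0,0,0,0]
    - [0,0,0,0]
  grip: -1
  squeeze: 40

```text
clock: 11.67
tool_pos: [502.1, -339.4, 158.1]
eef_rot: [0.0, 0.98, -0.199, 0.001]
wrist_force: [-0.2, 0.8, 6.5]
finger_gap: 15.5
grasp_force: 39.9
```

Emit:
arm_command:
  rows:
    - [0,0,-0.005,0]
    - [0,0,-0.015,0]
    - [0,0,-0.03,0]
    - [0,0,-0.05,0]
    - [0,0,-0.07,0]
    - [0,0,-0.09,0]
    - [0,0,-0.1,0]
    - [0,0,-0.1,0]
    - [0,0,-0.1,0]

```text
clock: 12.42
tool_pos: [501.8, -339.1, 257.1]
eef_rot: [0.0, 0.98, -0.199, 0.0]
wrist_force: [0.2, -0.3, -2.2]
finger_gap: 15.2
grasp_force: 39.0
```

```bash
python3 -c "
from h import *
st()
p=cap('top');look(p,['basket','basket_grip','basket_bar','hook_seat','hook_tip'])
p=cap('side')
im=cv2.cvtColor(p['img'],cv2.COLOR_RGB2BGR)
a=cv2.resize(im[90:230,250:390],None,fx=4,fy=4,interpolation=cv2.INTER_CUBIC);cv2.imwrite('pics/crop5.png',a)
look(p,['basket','basket_grip','basket_bar'])"
```

```text
clock 12.417
joint_positions [-0.636 -0.041  1.561 -0.     1.62   1.335]
tool_pos [ 501.767 -339.123  257.062]
eef_rot [ 0.     0.98  -0.199  0.   ]
wrist_force [ 0.195 -0.342 -2.201]
finger_gap 15.243
grasp_force 38.956
basket_grip 0.51 [ 504.3 -338.5  270.6]
basket_bar 0.51 [ 501.8 -340.3  214.1]
hook_seat 0.82 [ 496.  -102.7  151.2]
hook_seat 0.4 [ 506.  -213.1   -3.2]
hook_tip 0.71 [ 506.  -118.1  184.5]
basket 0.75 [ 502.8 -337.9   97.4]
basket 0.67 [ 420.3 -316.9    2.3]
basket_grip 0.83 [ 423.2 -314.8  172.6]
basket_grip 0.64 [ 499.  -342.3  264.9]
basket_bar 0.69 [ 501.3 -345.3  210.3]
basket_bar 0.58 [ 426.3 -313.   110.4]
```

View pics/crop5.png

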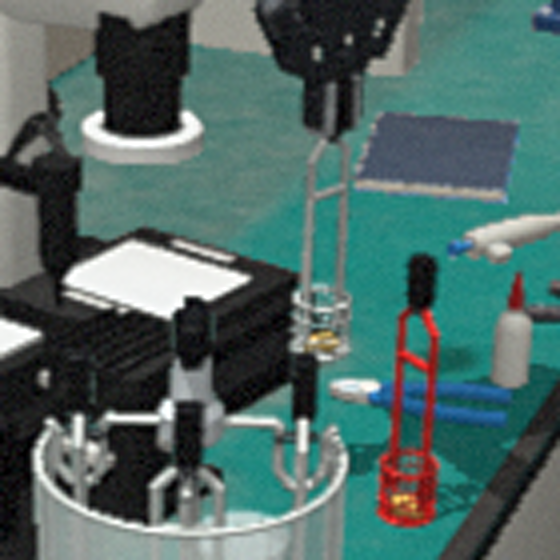

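```bash
python3 -c "
from h import *
rel([528,-184.6,245],-158)"
```

```text
yaw now -113.0 rel [-0.0361 -0.1525  0.0116] turn 45.0
```

Emit:
arm_command:
  rows:
    - [-0.001,-0.004,0,2]
    - [-0.003,-0.014,0,6]
    - [-0.007,-0.03,0.002,11]
    - [-0.011,-0.047,0.004,16]
    - [-0.015,-0.064,0.006,21]
    - [-0.02,-0.084,0.008,26]
    - [-0.025,-0.104,0.01,31]
    - [-0.029,-0.122,0.011,36]
    - [-0.033,-0.137,0.012,40]
    - [-0.035,-0.148,0.012,43]
    - [-0.036,-0.1525,0.012,45]
    - [-0.036,-0.1525,0.012,45]
    - [-0.036,-0.1525,0.012,45]
    - [-0.036,-0.1525,0.012,45]

```text
clock: 14.08
tool_pos: [528.0, -185.0, 244.8]
eef_rot: [0.0, 0.829, -0.559, 0.0]
wrist_force: [-1.1, -0.4, -1.6]
finger_gap: 15.1
grasp_force: 39.0
```

```bash
python3 -c "
from h import *
st()
p=cap('top');look(p,['basket_bar','hook_seat','hook_tip'])
p=cap('side');look(p,['basket_bar','basket','hook_seat'])
rel([495.3,-103,245],-158);rel([495.3,-103,193],-158)"
```

```text
clock 14.083
joint_positions [-0.382 -0.14   1.673 -0.     1.608  2.374]
tool_pos [ 528.041 -184.954  244.792]
eef_rot [ 0.     0.829 -0.559  0.   ]
wrist_force [-1.139 -0.377 -1.588]
finger_gap 15.076
grasp_force 39.042
basket_bar 0.77 [ 521.7 -190.3  202.6]
basket_bar 0.62 [ 423.2 -314.1  112.1]
hook_seat 0.55 [ 495.6 -105.8  149.6]
basket_bar 0.84 [ 529.5 -189.2  199.9]
basket_bar 0.81 [ 422.1 -313.3  112.4]
basket 0.91 [ 417.4 -315.1    4.5]
basket 0.56 [ 528.6 -185.1   86.5]
yaw now -158.0 rel [-0.0881 -0.0003 -0.0002] turn 0.0
yaw now -158.0 rel [-0.0881 -0.0003  0.0518] turn 0.0
```

Emit:
arm_command:
  rows:
    - [-0.004,0,0,0]
    - [-0.012,0,0,0]
    - [-0.022,0,0,0]
    - [-0.032,0,0,0]
    - [-0.042,0,0,0]
    - [-0.052,0,0,0]
    - [-0.062,0,0,0]
    - [-0.071,0,0,0]
    - [-0.079,0,0,0]
    - [-0.085,0,0,0]
    - [-0.088,0,0,0]
    - [-0.088,0,0,0]
    - [-0.088,0,0,0]

```text
clock: 15.57
tool_pos: [495.2, -103.1, 244.8]
eef_rot: [0.0, 0.829, -0.559, 0.0]
wrist_force: [-0.6, -0.3, -2.4]
finger_gap: 15.6
grasp_force: 39.0
```

```bash
python3 -c "
from h import *
st()
p=cap('top');look(p,['basket_bar','hook_seat','hook_tip'])
t=cv2.cvtColor(p['img'],cv2.COLOR_RGB2BGR)[165:265,230:330]
p=cap('side');look(p,['basket_bar','basket','hook_seat','hook_tip'])
im=cv2.cvtColor(p['img'],cv2.COLOR_RGB2BGR)[140:280,240:340]
A=cv2.resize(im,None,fx=4.2,fy=4.2,interpolation=cv2.INTER_CUBIC);B=cv2.resize(t,(370,370),interpolation=cv2.INTER_CUBIC)
c=np.zeros((590,800,3),np.uint8);c[:A.shape[0],:A.shape[1]]=A;c[:370,425:795]=B
cv2.imwrite('pics/crop6.png',c)
print((proj(p,[[495,-103,150],[495,-103,202],[500,-119,185]])-[240,140])*4.2)"
```

```text
clock 15.567
joint_positions [-0.256 -0.261  1.777 -0.     1.626  2.501]
tool_pos [ 495.177 -103.079  244.841]
eef_rot [ 0.     0.829 -0.559  0.   ]
wrist_force [-0.624 -0.282 -2.422]
finger_gap 15.625
grasp_force 39.047
basket_bar 0.53 [ 489.2 -107.4  204.5]
hook_seat 0.76 [ 493.8 -103.3  150.2]
basket_bar 0.91 [ 424.3 -317.2  113.2]
basket_bar 0.68 [ 496.5 -107.   198. ]
basket 0.71 [ 421.  -313.3    4.2]
basket 0.67 [ 495.7 -102.5   82.5]
[[244.54637009 233.51559687]
 [246.00853607 149.40205375]
 [248.7823257  164.36809063]]
```

View pics/crop6.png

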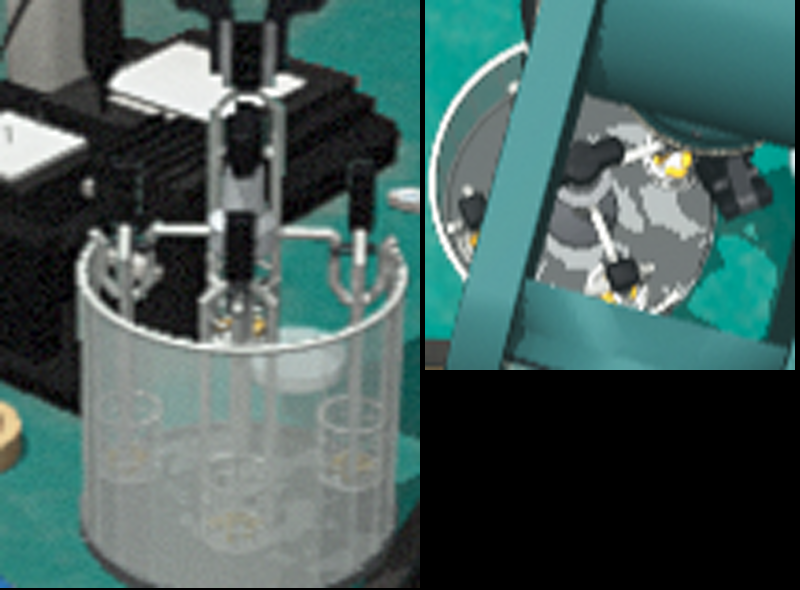

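The side view shows the bail straddling the knob line, with the basket over the hook seat and no contact forces. Now lowering onto the gate.

Emit:
arm_command:
  rows:
    - [0,0,0.003,0]
    - [0,0,0.008,0]
    - [0,0,0.013,0]
    - [0,0,0.018,0]
    - [0,0,0.022,0]
    - [0,0,0.025,0]
    - [0,0,0.025,0]
    - [0,0,0.025,0]

```text
clock: 16.68
tool_pos: [495.1, -103.2, 219.9]
eef_rot: [0.0, 0.829, -0.559, 0.0]
wrist_force: [0.0, -1.3, 0.4]
finger_gap: 15.4
grasp_force: 39.3
```

Emit:
arm_command:
  rows:
    - [0,0,0.003,0]
    - [0,0,0.006,0]
    - [0,0,0.009,0]
    - [0,0,0.012,0]
    - [0,0,0.014,0]
    - [0,0,0.014,0]
    - [0,0,0.014,0]

```text
clock: 17.27
tool_pos: [495.0, -103.2, 205.5]
eef_rot: [0.0, 0.829, -0.559, -0.0]
wrist_force: [0.7, -2.2, -1.0]
finger_gap: 15.1
grasp_force: 39.1
```

Emit:
arm_command:
  rows:
    - [0,0,0.003,0]
    - [0,0,0.006,0]
    - [0,0,0.009,0]
    - [0,0,0.011,0]
    - [0,0,0.012,0]
    - [0,0,0.012,0]
    - [0,0,0.012,0]

```text
clock: 17.85
tool_pos: [495.1, -103.0, 193.8]
eef_rot: [-0.0, 0.829, -0.559, -0.0]
wrist_force: [-0.2, 0.6, -1.2]
finger_gap: 15.5
grasp_force: 39.1
```

Emit:
arm_command:
  rows:
    - [0,0,0.001,0]
    - [0,0,0.002,0]
    - [0,0,0.002,0]
    - [0,0,0.002,0]

```text
clock: 18.18
tool_pos: [495.4, -103.1, 193.0]
eef_rot: [-0.0, 0.829, -0.559, 0.001]
wrist_force: [-2.1, 0.7, 7.8]
finger_gap: 15.4
grasp_force: 40.4
```

```bash
python3 -c "
from h import *
for i in range(3): optics.capture('top')
st()
p=cap('side');look(p,['basket_bar','basket','hook_seat','hook_tip','gate'])
im=cv2.cvtColor(p['img'],cv2.COLOR_RGB2BGR)[140:270,250:330]
cv2.imwrite('pics/crop7.png',cv2.resize(im,None,fx=4.5,fy=4.5,interpolation=cv2.INTER_CUBIC))"
```

```text
clock 18.333
joint_positions [-0.256 -0.247  1.849  0.     1.538  2.502]
tool_pos [ 495.426 -103.084  192.982]
eef_rot [-0.     0.829 -0.559  0.001]
wrist_force [-1.659  1.074  8.795]
finger_gap 15.247
grasp_force 40.442
basket_bar 0.76 [ 422.9 -316.6  111.6]
basket_bar 0.45 [ 493.9 -109.8  150.9]
basket_bar 0.3 [ 492.3 -104.6  205.8]
basket 0.75 [ 420.5 -315.6    4.9]
basket 0.53 [415.  142.3  -2.5]Traceback (most recent call last):
  File "<string>", line 5, in <module>
    p=cap('side');look(p,['basket_bar','basket','hook_seat','hook_tip','gate'])
                  ~~~~^^^^^^^^^^^^^^^^^^^^^^^^^^^^^^^^^^^^^^^^^^^^^^^^^^^^^^^^^
  File "h.py", line 9, in look
    for d in models.place_of(p,t)[:3]: print(t,round(d['score'],2),np.round(d['at'],1))
             ~~~~~~~~~~~~~~~^^^^^
ValueError: it knows: basket, basket_bar, basket_grip, bottle, hook_seat, hook_tip, knob_grip, petri, rack, timer
```

Force dropped to the bare weight at TCP 193.8 mm (past the gate), then rose to +8 N at the seat height, so the bar lies in the hook. Relieving the load and releasing.

Emit:
arm_command:
  rows:
    - [0,0,-0.001,0]
    - [0,0,-0.001,0]
    - [0,0,-0.001,0]
    - [0,0,-0.001,0]

```text
clock: 18.92
tool_pos: [495.3, -103.0, 193.2]
eef_rot: [-0.0, 0.829, -0.559, 0.0]
wrist_force: [-0.6, 0.8, 4.9]
finger_gap: 15.6
grasp_force: 39.8
```

Emit:
arm_command:
  rows:
    - [0,0,0,0]
    - [0,0,0,0]
    - [0,0,0,0]
    - [0,0,0,0]
    - [0,0,0,0]
    - [0,0,0,0]
  grip: -0.3

```text
clock: 19.42
tool_pos: [495.1, -103.1, 192.7]
eef_rot: [0.0, 0.829, -0.559, -0.0]
wrist_force: [-0.8, 0.6, 0.2]
finger_gap: 29.9
grasp_force: 0.0
```

Emit:
arm_command:
  rows:
    - [0,0,-0.003,0]
    - [0,0,-0.01,0]
    - [0,0,-0.02,0]
    - [0,0,-0.035,0]
    - [0,0,-0.055,0]
    - [0,0,-0.08,0]
    - [0,0,-0.1,0]
    - [0,0,-0.12,0]
    - [0,0,-0.12,0]

```text
clock: 20.17
tool_pos: [495.7, -103.2, 318.7]
eef_rot: [-0.001, 0.829, -0.559, 0.003]
wrist_force: [0.2, 0.0, 0.5]
finger_gap: 30.1
grasp_force: 0.0
```

Emit:
arm_command:
  rows:
    - [0.01,0,0,0]
    - [0.03,0,0,0]
    - [0.06,0,0,0]
    - [0.09,0,0,0]
    - [0.12,0,0,0]
    - [0.15,0,0,0]
    - [0.18,0,0,0]
    - [0.21,0,0,0]
    - [0.23,0,0,0]
    - [0.24,0,0,0]
    - [0.24,0,0,0]

```text
clock: 21.08
tool_pos: [585.2, -327.4, 311.4]
eef_rot: [0.0, 0.829, -0.56, -0.001]
wrist_force: [0.4, 0.1, 0.1]
finger_gap: 29.7
grasp_force: 0.0
```

```bash
python3 -c "
from h import *
st()
p=cap('top');look(p,['basket_bar','basket','basket_grip','bottle','timer','petri'])
t=cv2.cvtColor(p['img'],cv2.COLOR_RGB2BGR)[165:265,222:322]
p=cap('side');look(p,['basket_bar','basket'])
im=cv2.cvtColor(p['img'],cv2.COLOR_RGB2BGR)[150:290,250:340]
A=cv2.resize(im,None,fx=4.2,fy=4.2,interpolation=cv2.INTER_CUBIC);B=cv2.resize(t,(410,410),interpolation=cv2.INTER_CUBIC)
c=np.zeros((590,800,3),np.uint8);c[:A.shape[0],:A.shape[1]]=A;c[:410,385:795]=B
cv2.imwrite('pics/crop8.png',c)"
```

```text
clock 21.083
joint_positions [-0.548  0.098  1.333 -0.     1.713  2.211]
tool_pos [ 585.168 -327.37   311.415]
eef_rot [ 0.     0.829 -0.56  -0.001]
wrist_force [0.424 0.12  0.114]
finger_gap 29.748
grasp_force 0.0
basket_bar 0.63 [ 494.3 -108.3  149.1]
basket 0.77 [ 493.5 -103.8   33.4]
basket_grip 0.61 [ 496.8 -102.6  206.7]
basket_grip 0.59 [ 507.5 -213.8   -4.3]
bottle 0.71 [427.3 234.1  -1. ]
timer 0.59 [410.9 144.5   2. ]
petri 0.9 [ 506.4 -212.6   -5.4]
petri 0.66 [ 498.9 -103.9  210.3]
basket_bar 0.67 [ 426.5 -315.3  108.4]
basket_bar 0.46 [ 495.7 -105.8  150. ]
basket 0.69 [ 420.5 -315.6    2.6]
```

View pics/crop8.png

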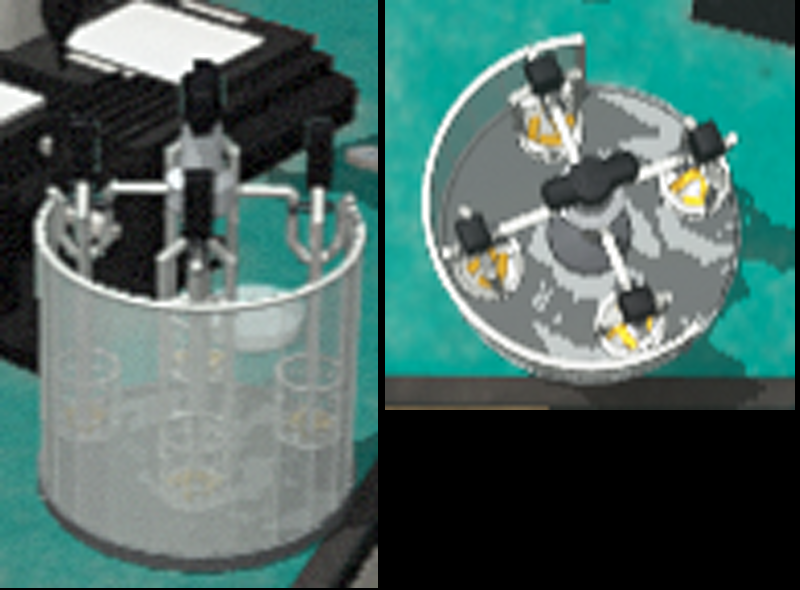

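The basket hangs in the hook at right (px 705,140) with its parts in the cup, matching its three neighbours. After a short settling time, a final angle check, then hand in.

Emit:
arm_command:
  rows:
    - [0,0,0,0]
    - [0,0,0,0]
    - [0,0,0,0]
    - [0,0,0,0]
    - [0,0,0,0]
    - [0,0,0,0]
    - [0,0,0,0]
    - [0,0,0,0]
    - [0,0,0,0]
    - [0,0,0,0]
    - [0,0,0,0]
    - [0,0,0,0]

```text
clock: 22.58
tool_pos: [585.1, -325.5, 312.8]
eef_rot: [0.0, 0.829, -0.559, -0.0]
wrist_force: [-0.1, -0.0, 0.2]
finger_gap: 30.1
grasp_force: 0.0
```

Run:
```python
from h import *
p=cap('top')
f=lambda u,v,z: plane(p,(222+(u-385)/4.1,165+v/4.1),z)[:2]
A=lambda d:np.degrees(np.arctan2(d[1],d[0]))
g=[f(*q,226) for q in [(706,140),(475,230),(543,72),(635,302)]]
a=[A(g[0]-g[1]),A(g[2]-g[3])-90]
print(a,np.mean(g,axis=0))
if abs(np.mean(a)+68)<3: print(manip.sign_off())
```

```text
[np.float64(-68.23695368640206), np.float64(-68.05466754289715)] [468.81995238 -46.95755418]
the job is handed in; nothing more can be done
None
```

The job is handed in at about 22.6 s on the robot's clock: the empty hook faces the opening (measured about −68.1° against −68°), the basket hangs upright in it with its parts, and the bottle, timer and dish have not moved; the gate snapping shut was judged from forces and the seated height, not seen directly.

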